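Restock the sloping spice rack and clip its retaining bar

ROBOT

A 6-joint arm with a two-finger parallel gripper is mounted at the origin on a cart in front of the work surface, level with it; the furniture and walls round the work are solid. World frame = base frame: x ahead of the robot, y to its left, z up, the work surface at z = 0. Lengths are in m, angles in rad, forces in N, time in s.
With the tool pointing down it reaches from about 0.325 to 0.775 m from the base axis. Payload 5.5 kg.
Tool frame: the origin (TCP) lies between the finger pads; the fingertips stand 8 mm ahead of it and the grasp point (between the pads) lies 11 mm behind it (tcp_to_tips is the distance from the TCP to the fingertips, in m); z points along the fingers, y is the line along which they close (so a half turn about z gives the same grasp; the last joint's range is limited). The gripper opens to 88 mm and grips with 3 to 60 N. Pads are 20 mm wide; open, the fingers measure 115 mm over their backs; the gripper's body (75 mm by 178 mm) begins 61 mm behind the grasp point.
Start: joints at [-1.285, 0.091, 1.231, -0, 1.82, -0.057], TCP at [0.202, -0.565, 0.231] pointing down, gripper open.
Joint ranges: [-2.87, 2.87], [-0.86, 2.18], [0.17, 2.46], [-1.51, 4.65], [0.06, 2.69], [-2.65, 2.65]. Speed limits (rad/s): [2.57, 2.57, 3.01, 3.14, 3.14, 3.14].

INTERFACE

Orientations are given as a unit quaternion [w, x, y, z].
In Python, from bench import * gives the robot as it stands. Calls block until the motion is done:
- move_to(position, orientation): joint-space move of the TCP to a pose.
- move_l(position, speed=0.15, orientation=None): straight line of the TCP; orientation=None keeps the orientation; speed is the mean speed in m/s.
- movej(angles): joint-space move.
- gripper_open() and close(): open the fingers fully, or close them until they stop; the grip force is fixed at half the most.
- hold(seconds).
- inverse_kinematics(position, orientation): joint angles nearest the present ones, or None.
- state(): the state.
- get_image(name): name is "scene" or "top" or "wrist"; returns a dict with "frame" (420x560x3 uint8, blue, green, red), "depth" (420x560 float32, m along the optical axis (not along the pixel's ray), 0 where there is no reading), "camera_matrix" (3x3 intrinsics, pixels), "view" (4x4, takes a point from world to camera coordinates). Camera axes: x right, y up, looking along -z (the intrinsics and any distortion apply to the point x, -y, -z); pixel columns grow to the right and rows downward; lengths in m; the calibration is good to about 2 mm. A picture is of the moment at which its call begins.
A pose or a line that the arm cannot do raises IKError and nothing moves.
- job_done(): hands the job in, once; it reports no verdict.
The state is a dict: "time": time; "joint_pos": joint angles; "dq": joint speeds; "joint_torque": joint torques, N m; "ee_pos": TCP position; "ee_rot": TCP orientation; "ft_force": force on the tool from outside, world axes, zero at the start; "moment": the same for the moment, N m; "finger_gap": finger opening in m.
Only numpy, scipy, OpenCV 4.12 (cv2) and the standard library are available. Lean on these libraries where they do the work, as an engineer would, in place of code of your own. Each camera call takes 0.05 s, during which the arm holds its last target. There are 200 camera calls.

TASK

Put the spice jars away in the sloping rack: first unclip the retaining bar from its two spring clips and lay it aside, then stand every small spice jar that is on the worktop in the rack, one to a lane, and slide each down its lane until it rests against the back stop. Last, press the bar back down past the sprung jaws so that it sits fully home in both clips in front of the jars, and leave the other things on the worktop where they are.

Things in the scene. Friction and masses are not known exactly. Their poses are not given: they have to be found in the camera images.
- rack: the fixed spice rack, 150 mm deep, 229 mm wide: two wooden end frames (12 mm thick, inner faces 205 mm apart) carry the steel chute with its wooden back stop. Origin: centre of its underside; x from its open front to the back, y left along its width, z up. Chute floor, fences and clip jaws are slick (friction about 0.2).
- chute: the rack's chute. Origin: mid line where floor meets back stop; x down the slope (floor falls 12 deg to the back) to the stop's face x = 0, z floor normal, y left. Floor from x = -126 mm (open front, no lip); stop 104 mm high. Four lanes 49 mm wide, centres y = -78, -26, 26, 78 mm; fences 3 mm thick, 16 high, from x = -78 mm to 0; side boards 38 mm high. A jar let go on it may slide by itself or need a push.
- bar: retaining bar: round aluminium rod, 14 mm diameter, a square wooden block (26 x 26, 12 mm long) at each end outside the rack's end frames; 261 mm long, 0.14 kg. Origin: its middle; y along it. It starts clipped in the rack; lying on the worktop its axis is 13 mm up and it does not roll. Pulling it out or pressing it in takes about 4 to 7 N a clip.
- clip_left (a point): left (+y) clip, on top of the left end frame: the point where the axis of the seated bar passes (102 mm above the worktop). Open at the top; a fixed prong in front of the bar and a sprung jaw behind it rise to 12 mm above this point; the bar drops in from straight above between them.
- clip_right (a point): the same point of the right (-y) clip.
- jaw_left (a joint): sprung jaw of the left (+y) clip: 0 rad closed; grows (to about 0.1) as the bar passes its nose, and springs back over the bar.
- jaw_right (a joint): sprung jaw of the right (-y) clip, likewise.
- jar_a: spice jar, 45 mm diameter, 106 mm high, 0.11 kg: clear body 42 mm, red cap (45 mm, from 85 mm up). Origin: centre of the underside; z up its axis.
- jar_b: spice jar, 45 mm diameter, 106 mm high, 0.11 kg: clear body 42 mm, red cap (45 mm, from 85 mm up). Origin: centre of the underside; z up its axis.
- jar_c: spice jar, 45 mm diameter, 106 mm high, 0.11 kg: clear body 42 mm, red cap (45 mm, from 85 mm up). Origin: centre of the underside; z up its axis.
- jar_d: spice jar, 45 mm diameter, 106 mm high, 0.11 kg: clear body 42 mm, red cap (45 mm, from 85 mm up). Origin: centre of the underside; z up its axis.
- jar_e: spice jar, 45 mm diameter, 106 mm high, 0.11 kg: clear body 42 mm, red cap (45 mm, from 85 mm up). Origin: centre of the underside; z up its axis.
- dot_mug: bystander: spotted mug, 80 mm diameter, 77 mm high, handle to 105 mm. Origin: centre of the underside.
- tin: bystander: flat tin, 86 mm diameter, 40 mm high. Origin: centre of the underside.
Mind the look-alikes: they are no part of the job. Leave any pink look-alike of the jar_a alone. What is shaped like the jar_c but turquoise is not meant.

How it is judged:
On the way, in this order (a step that is already met when the one before it is completed fails the run):
1. the bar is out of both clips ((z of bar in the frame of rack above 0.125 m or horizontal distance between bar and rack above 0.06 m)), for 0.2 s.
2. with the bar out, every spice jar stands in the rack against the back stop, let go ((z of bar in the frame of rack above 0.125 m or horizontal distance between bar and rack above 0.06 m) and x of each of jar_a, jar_b, jar_c, jar_d, jar_e in the frame of chute above -0.0283 m and y of jar_a in the frame of chute between -0.1 and 0.1 m and z of jar_a in the frame of chute between -0.006 and 0.008 m and angle between the z axis of each of jar_a, jar_b, jar_c, jar_d, jar_e and the z axis of chute, either way round below 0.12 rad and angle between each of jar_a, jar_b, jar_c, jar_d, jar_e's own z axis and vertical below 0.6 rad and contact force between each of jar_a, jar_b, jar_c, jar_d, jar_e and the fingers below 0.2 N and y of jar_b in the frame of chute between -0.1 and 0.1 m and z of jar_b in the frame of chute between -0.006 and 0.008 m and y of jar_c in the frame of chute between -0.1 and 0.1 m and z of jar_c in the frame of chute between -0.006 and 0.008 m and y of jar_d in the frame of chute between -0.1 and 0.1 m and z of jar_d in the frame of chute between -0.006 and 0.008 m and y of jar_e in the frame of chute between -0.1 and 0.1 m and z of jar_e in the frame of chute between -0.006 and 0.008 m), for 0.3 s.
3. the bar sits home in both clips, the jaws closed over it (z of bar in the frame of rack between 0.098 and 0.1045 m and x of bar in the frame of rack between -0.004 and 0.004 m and y of bar in the frame of rack between -0.012 and 0.012 m and angle between the y axis of bar and the y axis of rack, either way round below 0.02 rad and value of joint each of jaw_left, jaw_right below 0.05 rad), for 0.2 s.
At the end, for the whole second after the job is handed in: every jar upright on the chute floor (0.12 rad), within 6 mm of the back stop, let go; bar home in both clips (height 2.5 mm, fore-aft 4 mm, sideways 12 mm, parallel 0.02 rad), both jaws closed (under 0.05 rad); all at rest (all of step 3 and x of each of jar_a, jar_b, jar_c, jar_d, jar_e in the frame of chute above -0.0283 m and y of jar_a in the frame of chute between -0.1 and 0.1 m and z of jar_a in the frame of chute between -0.006 and 0.008 m and angle between the z axis of each of jar_a, jar_b, jar_c, jar_d, jar_e and the z axis of chute, either way round below 0.12 rad and angle between each of jar_a, jar_b, jar_c, jar_d, jar_e's own z axis and vertical below 0.6 rad and contact force between each of jar_a, jar_b, jar_c, jar_d, jar_e and the fingers below 0.2 N and y of jar_b in the frame of chute between -0.1 and 0.1 m and z of jar_b in the frame of chute between -0.006 and 0.008 m and y of jar_c in the frame of chute between -0.1 and 0.1 m and z of jar_c in the frame of chute between -0.006 and 0.008 m and y of jar_d in the frame of chute between -0.1 and 0.1 m and z of jar_d in the frame of chute between -0.006 and 0.008 m and y of jar_e in the frame of chute between -0.1 and 0.1 m and z of jar_e in the frame of chute between -0.006 and 0.008 m and linear speed of each of jar_a, jar_b, jar_c, jar_d, jar_e, bar below 0.02 m/s); the robot touches nothing.
It fails at once if a bystander was disturbed: the spotted mug or the flat tin moved by more than 25 mm (distance of any of dot_mug, tin from where it was at the start of the episode above 0.025 m).
Of jar_a, jar_b, jar_c, jar_d, jar_e only 3 to 4 are there at a start; the rules pass over those that are not, and their reading is None.
At some moment in a run one of bar may be knocked a few centimetres aside while the robot is not near it.
It also fails if it takes over 210 s, if anything falls off the work surface, if the arm or the gripper's body presses on something with over 40 N, if the wrist force passes 120 N, or if a joint passes its speed limit or range.

## Working session

There is one attempt and no reset: what is moved stays moved. The work goes in short steps, each a Python script; the robot and the scene stay as the last script left them, time stands still between calls to the robot, and variables do not carry over. Pictures are saved under pics/ and viewed, on a budget of 14 in all, crops included, one or two more only if the job needs it, and the job is handed in when it is done.

```bash
ls; mkdir -p pics
cat > h.py <<'E'
from bench import *
import numpy as np, cv2
def px2w(im,u,v,z=None):
    """pixel -> world by depth, or by intersecting plane z"""
    K=im["camera_matrix"];T=np.linalg.inv(im["view"])
    r=np.array([(u-K[0,2])/K[0,0],-(v-K[1,2])/K[1,1],-1.0])
    if z is None: return (T@np.r_[r*im["depth"][int(v),int(u)],1])[:3]
    d=T[:3,:3]@r;o=T[:3,3]
    return o+d*(z-o[2])/d[2]
def cloud(im):
    K=im["camera_matrix"];T=np.linalg.inv(im["view"]);D=im["depth"]
    v,u=np.mgrid[:D.shape[0],:D.shape[1]]
    P=np.stack([(u-K[0,2])/K[0,0]*D,-(v-K[1,2])/K[1,1]*D,-D],-1)
    W=P@T[:3,:3].T+T[:3,3]; W[D<=0]=np.nan
    return W
E
python3 - <<'E'
from h import *
s=state();print(s)
import pickle
for n in("top","scene"):
    im=get_image(n);cv2.imwrite(f"pics/{n}0.png",im["frame"]);pickle.dump(im,open(f"{n}0.pkl","wb"))
    print(n,np.linalg.inv(im["view"])[:3,3].round(3),im["camera_matrix"].round(1).tolist(),[k for k in im])
E
```

```text
pics
{'time': 0.0, 'joint_pos': array([-1.28468012e+00,  9.18497677e-02,  1.23187032e+00,  2.00976359e-05,
        1.81979247e+00, -5.67159993e-02]), 'dq': array([ 6.01948339e-05, -4.17514479e-04,  8.43109103e-04,  3.94840668e-04,
        1.03041652e-04,  1.69405463e-03]), 'joint_torque': array([ 3.58763900e-04, -4.46450150e+01, -4.06444430e+01,  6.97323773e-02,
        2.94747739e-02, -1.52647253e-04]), 'ee_pos': array([ 0.2016107 , -0.56481906,  0.2295211 ]), 'ee_rot': array([-9.54760852e-04,  9.85343324e-01,  1.70580222e-01, -1.00188238e-04]), 'ft_force': array([ 0.32481205,  0.05811198, -0.0277993 ]), 'moment': array([-0.05838993,  0.02826795,  0.03037074]), 'finger_gap': 0.0879786574957357}
top [ 0.413 -0.063  1.147] [[401.0, 0.0, 277.3], [0.0, 401.0, 206.1], [0.0, 0.0, 1.0]] ['frame', 'depth', 'camera_matrix', 'view']
scene [-0.114  1.107  0.771] [[485.1, 0.0, 283.0], [0.0, 485.1, 207.1], [0.0, 0.0, 1.0]] ['frame', 'depth', 'camera_matrix', 'view']
```

View pics/top0.png

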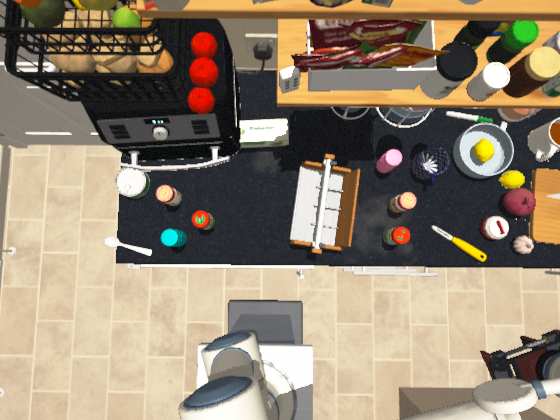

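View pics/scene0.png

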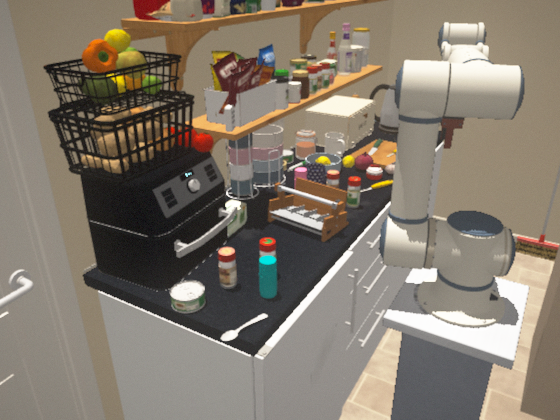

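Candidates for the jars, by top-view pixel:
- (168,196), (201,219), (404,202) and (399,236) are red-capped.
- (390,160) is pink and (173,238) is turquoise, so both are look-alikes.

I'll check these in one close crop and measure them.

Run:
```python
from h import *
import pickle
im=pickle.load(open("top0.pkl","rb"));f=im["frame"]
a=cv2.resize(f[140:260,110:230],(400,400),interpolation=cv2.INTER_CUBIC)
b=cv2.resize(f[140:260,350:470],(400,400),interpolation=cv2.INTER_CUBIC)
cv2.imwrite("pics/crop1.png",np.hstack([a,b]))
c=cv2.resize(f[145:262,280:367],(595,800)[::1],interpolation=cv2.INTER_CUBIC)
cv2.imwrite("pics/crop2.png",cv2.resize(c,(446,600)))
W=cloud(im)
for n,(u,v) in dict(j1=(168,196),j2=(201,219),j3=(404,202),j4=(399,236),pink=(390,160),turq=(173,238),mug=(431,165),tin=(131,183)).items():
    w=W[v-18:v+19,u-18:u+19].reshape(-1,3); 
    p=W[v,u]; sel=w[(abs(w[:,2]-p[2])<.008)]
    print(n,p.round(3),"n",len(sel),"mean",sel.mean(0).round(4),"min",sel.min(0).round(3),"max",sel.max(0).round(3))
# rack bar: points with z in .1-.125 near
w=W[150:260,285:365].reshape(-1,3); s=w[(w[:,2]>.097)&(w[:,2]<.125)]
print(len(s),s.min(0),s.max(0))
```

```text
j1 [0.551 0.228 0.108] n 226 mean [0.5586 0.2378 0.1071] min [0.538 0.217 0.1  ] max [0.581 0.261 0.112]
j2 [0.492 0.14  0.108] n 228 mean [0.492  0.1423 0.1071] min [0.471 0.122 0.1  ] max [0.513 0.164 0.113]
j3 [ 0.542 -0.388  0.107] n 234 mean [ 0.5456 -0.3969  0.1064] min [ 0.524 -0.42   0.099] max [ 0.566 -0.377  0.112]
j4 [ 0.453 -0.373  0.106] n 237 mean [ 0.4552 -0.3783  0.1065] min [ 0.433 -0.402  0.098] max [ 0.477 -0.357  0.112]
pink [ 0.653 -0.354  0.107] n 221 mean [ 0.6598 -0.3625  0.1068] min [ 0.64  -0.383  0.099] max [ 0.681 -0.342  0.114]
turq [0.442 0.211 0.107] n 235 mean [0.4433 0.22   0.1074] min [0.424 0.199 0.099] max [0.465 0.243 0.114]
mug [ 0.663 -0.501  0.005] n 644 mean [ 0.6588 -0.4999  0.0039] min [ 0.61  -0.557 -0.003] max [ 0.718 -0.446  0.013]
tin [0.596 0.352 0.041] n 708 mean [0.5994 0.3557 0.0381] min [0.559 0.312 0.033] max [0.639 0.398 0.046]
1083 [ 0.40740817 -0.27254592  0.09717962] [ 0.66596556 -0.14734752  0.12407569]
```

View pics/crop1.png

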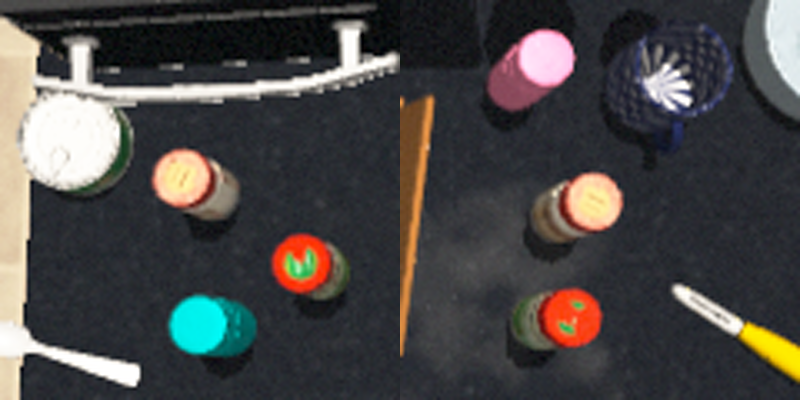

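View pics/crop2.png

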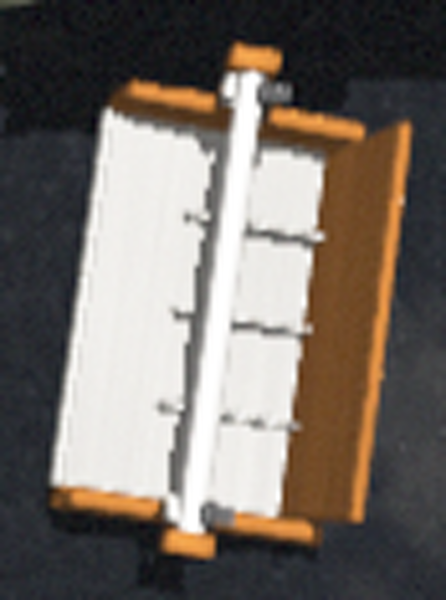

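The crop shows four jars with red-sided caps: left half (185,180) and (302,265), right half (590,200) and (570,318). The pink and turquoise items are plain look-alikes. In the rack crop the bar runs from (256,50) to (188,540). The open front faces left (+y) and the back stop faces right. Next I'll fit the rack geometry.

Run:
```python
from h import *
import pickle
im=pickle.load(open("top0.pkl","rb"));W=cloud(im);f=im["frame"]
# rod
ends=[px2w(im,329.9,154.8,.115),px2w(im,316.7,250.3,.115)]
print("ends",np.round(ends,4),np.linalg.norm(ends[0]-ends[1]))
c=(ends[0]+ends[1])/2; d=(ends[0]-ends[1])[:2]; d/=np.linalg.norm(d)
P=W[130:265,270:375].reshape(-1,3); P=P[~np.isnan(P[:,0])]
for k in range(3):
    n=np.array([d[1],-d[0]])   # rack x
    q=P[:,:2]-c[:2]; X=q@n; Y=q@d
    m=(abs(X)<.010)&(abs(Y)<.095)&(P[:,2]>.1)
    a=np.polyfit(Y[m],X[m],1); c[:2]+=n*a[1]; d=d+n*a[0]; d/=np.linalg.norm(d); 
print("rod",m.sum(),"c",c,"d",d,"yaw of rack x",np.arctan2(n[1],n[0]),"ztop",np.percentile(P[m][:,2],[50,90]))
n=np.array([d[1],-d[0]]);q=P[:,:2]-c[:2]; X=q@n; Y=q@d; Z=P[:,2]
print("Y extents z>.1",Y[(Z>.1)&(abs(X)<.016)].min(),Y[(Z>.1)&(abs(X)<.016)].max())
for x in np.arange(-.085,.105,.01):
    m=(abs(X-x)<.005)&(abs(Y)<.098)
    if m.sum(): print(round(x,3),m.sum(),np.percentile(Z[m],[10,50,90]).round(4))
# counter edges, obstacles on coarse grid: max height
print("obst")
g=W.reshape(-1,3);g=g[~np.isnan(g[:,0])]
for x in np.arange(.30,.85,.05):
    print(round(x,2),[ (int(1000*g[(abs(g[:,0]-x)<.025)&(abs(g[:,1]-y)<.025)][:,2].max()) if ((abs(g[:,0]-x)<.025)&(abs(g[:,1]-y)<.025)).any() else -9) for y in np.arange(.45,-.6,-.05)])
```

```text
ends [[ 0.6637 -0.1943  0.115 ]
 [ 0.4143 -0.1596  0.115 ]] 0.2518015605113593
rod 386 c [ 0.53902743 -0.17670818  0.115     ] d [ 0.99050897 -0.13744811] yaw of rack x -1.7086809508319418 ztop [0.10825553 0.11119626]
Y extents z>.1 -0.13294515779331117 0.12712631375967487
-0.085 235 [-0.0021  0.0009  0.0032]
-0.075 259 [-0.0017  0.0012  0.0406]
-0.065 251 [0.0404 0.043  0.0458]
-0.055 247 [0.0376 0.0403 0.043 ]
-0.045 247 [0.0355 0.0383 0.0406]
-0.035 249 [0.0328 0.0362 0.0388]
-0.025 244 [0.0311 0.034  0.0367]
-0.015 246 [0.0291 0.0318 0.0356]
-0.005 441 [0.0278 0.0347 0.1102]
0.005 196 [0.1055 0.1085 0.1111]
0.015 119 [0.0225 0.0248 0.0281]
0.025 237 [0.0208 0.0234 0.0277]
0.035 240 [0.0187 0.0212 0.0246]
0.045 237 [0.0162 0.0193 0.0227]
0.055 307 [0.0156 0.0212 0.035 ]
0.065 445 [0.043  0.0624 0.0806]
0.075 443 [0.0898 0.1057 0.118 ]
0.085 102 [0.1147 0.117  0.1197]
obst
0.3 [-904, -905, -904, -907, -906, -902, -902, -905, -904, -907, -904, -905, -909, -906, -904, -904, -907, -907, -905, -906, -907]
0.35 [-9, 0, 0, 3, 5, 3, 2, 1, 2, 2, 2, 1, 3, 2, 3, 3, 1, 0, 0, 1, 2]
0.4 [-9, 15, 16, 12, 108, 110, 7, 7, 6, 6, 8, 6, 118, 117, 54, 9, 6, 6, 6, 6, 6]
0.45 [13, 13, 6, 8, 111, 114, 110, 6, 6, 6, 6, 80, 121, 116, 121, 6, 111, 111, 6, 8, 20]
0.5 [-9, 6, 7, 8, 7, 7, 112, 110, 6, 8, 5, 47, 113, 112, 122, 8, 103, 104, 6, 8, 5]
0.55 [-9, 42, 45, 39, 111, 110, 7, 6, 8, 6, 8, 48, 112, 115, 124, 6, 34, 112, 7, 5, 8]
0.6 [-9, 45, 146, 148, 149, 149, 147, 7, 7, 6, 5, 48, 46, 113, 121, 7, 7, 5, 80, 81, 5]
0.65 [-9, 44, 258, 260, 261, 277, 233, 226, 145, 8, 6, 49, 83, 118, 117, 7, 113, 109, 80, 80, 52]
0.7 [-9, 477, 476, 477, 476, 476, 477, 681, 680, 79, 78, 77, 642, 5, 5, 7, 642, 106, 80, 83, 54]
0.75 [473, 551, 576, 575, 576, 575, 651, 671, 672, 652, 663, 666, 668, 667, 652, 663, 652, 652, 650, 392, 419]
0.8 [471, 534, 582, 589, 575, 571, 529, 476, 357, 6, 319, 476, 486, 517, 506, 507, 439, 427, 425, 420, 420]
```

```bash
cat >> h.py <<'E'
from scipy.spatial.transform import Rotation as R
_d=np.array([.99050897,-.13744811]); C=np.array([.53903,-.17671])-.003*_d   # rack origin (xy)
RR=np.array([[_d[1],_d[0],0],[-_d[0],_d[1],0],[0,0,1]])                   # rack axes as columns
def rk(p): return RR@np.asarray(p,float)+np.r_[C,0]
_c,_s=np.cos(np.radians(12)),np.sin(np.radians(12))
RC=RR@np.array([[_c,0,_s],[0,1,0],[-_s,0,_c]]); OC=rk([.057,0,.0168])
def ch(p): return RC@np.asarray(p,float)+OC
def quat(z,y):
    z=np.array(z)/np.linalg.norm(z); y=np.array(y)-np.dot(y,z)*z; y/=np.linalg.norm(y)
    q=R.from_matrix(np.stack([np.cross(y,z),y,z],1)).as_quat(); return np.r_[q[3],q[:3]]
def best(pos,z,y):
    """orientation (of the two half turns) with the smaller wrist motion"""
    o=[]
    for s in(1,-1):
        q=quat(z,s*np.array(y)); j=inverse_kinematics(list(pos),list(q))
        if j is not None: o.append((np.abs(np.array(j)-state()["joint_pos"]).max(),s,q,j))
    if not o: raise Exception("no IK %s"%pos)
    return list(min(o,key=lambda t:t[0])[2])
def st():
    s=state(); print("t%.1f"%s["time"],"pos",s["ee_pos"].round(4),"F",s["ft_force"].round(1),"gap %.4f"%s["finger_gap"])
E
python3 - <<'E'
from h import *
import pickle
im=pickle.load(open("top0.pkl","rb"));W=cloud(im)
P=W[130:265,270:375].reshape(-1,3);P=P[~np.isnan(P[:,0])]
q=(P-OC)@RC
m=(q[:,0]>-.075)&(q[:,0]<-.01)&(q[:,2]>.009)&(q[:,2]<.022)&(abs(q[:,1])<.07)
h,e=np.histogram(q[m][:,1],np.arange(-.07,.0701,.004));print(dict(zip((e[:-1]*1e3+2).round(),h)))
for a in(-.052,0,.052): print(a,q[m][abs(q[m][:,1]-a)<.012][:,1].mean())
m=(abs(q[:,1])<.09)&(q[:,2]>.02)&(q[:,2]<.098)&(abs(q[:,0])<.03);print("stop face x",np.percentile(q[m][:,0],[5,50,95]))
m=(abs(q[:,1])<.09)&(q[:,0]>-.12)&(q[:,0]<-.08);print("floor z",np.median(q[m][:,2]), "floor front x",np.percentile(q[(abs(q[:,1])<.09)&(abs(q[:,2])<.006)][:,0],1))
p=rk([0,0,.102]);Q=best(p+[0,0,.1],[0,0,-1],RR[:,0])
move_to(list(p+[0,0,.1]),Q)
move_l(list(p),.08);st()
close();st()
move_l(list(p+[0,0,.06]),.05);st()
im=get_image("top");cv2.imwrite("pics/b1.png",cv2.resize(im["frame"][60:270,180:460],(700,525)))
E
```

```text
{np.float64(-68.0): np.int64(0), np.float64(-64.0): np.int64(0), np.float64(-60.0): np.int64(0), np.float64(-56.0): np.int64(0), np.float64(-52.0): np.int64(19), np.float64(-48.0): np.int64(0), np.float64(-44.0): np.int64(0), np.float64(-40.0): np.int64(0), np.float64(-36.0): np.int64(0), np.float64(-32.0): np.int64(0), np.float64(-28.0): np.int64(0), np.float64(-24.0): np.int64(0), np.float64(-20.0): np.int64(0), np.float64(-16.0): np.int64(0), np.float64(-12.0): np.int64(0), np.float64(-8.0): np.int64(0), np.float64(-4.0): np.int64(0), np.float64(0.0): np.int64(22), np.float64(4.0): np.int64(0), np.float64(8.0): np.int64(0), np.float64(12.0): np.int64(0), np.float64(16.0): np.int64(0), np.float64(20.0): np.int64(0), np.float64(24.0): np.int64(0), np.float64(28.0): np.int64(0), np.float64(32.0): np.int64(0), np.float64(36.0): np.int64(0), np.float64(40.0): np.int64(0), np.float64(44.0): np.int64(0), np.float64(48.0): np.int64(0), np.float64(52.0): np.int64(22), np.float64(56.0): np.int64(0), np.float64(60.0): np.int64(0), np.float64(64.0): np.int64(0), np.float64(68.0): np.int64(0)}
-0.052 -0.05187535321649777
0 -3.972292479392605e-05
0.052 0.05188245825322101
stop face x [-0.00252485 -0.00145594 -0.00031598]
floor z -0.00028227958477625766 floor front x -0.12958885715980137
t3.4 pos [ 0.5364 -0.1764  0.1028] F [-0.1 -0.5 -0.1] gap 0.0877
t4.5 pos [ 0.5361 -0.1765  0.102 ] F [ 0.4 -0.9  0.1] gap 0.0127
t5.8 pos [ 0.5359 -0.1762  0.1614] F [-0.5  0.4 -1.1] gap 0.0129
```

View pics/b1.png

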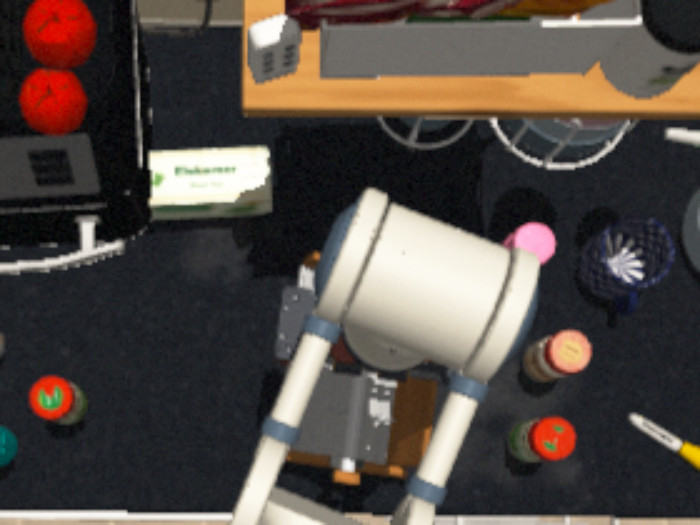

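The bar is out: its ends show at (308,262) and (346,475), displaced upward, and the wrist force has dropped by the bar's weight. The fence fit matches the rack frame to 0.1 mm. I'll lay the bar aside in front of the rack and place the first jar, j2.

```bash
cat >> h.py <<'E'
def pick(xy,ydir):
    p=np.r_[xy,.087]; Q=best(p+[0,0,.12],[0,0,-1],ydir)
    move_to(list(p+[0,0,.12]),Q); move_l(list(p),.12); close(); st()
    move_l(list(p+[0,0,.13]),.15)
def place(y,x=-.088):
    p=ch([x,y,.0885]); zt=-RC[:,2]; Q=best(p+[0,0,.13],zt,RC[:,0])
    move_to(list(p+[0,0,.13]),Q); move_l(list(p+[0,0,.02]),.15); move_l(list(p),.04); st()
    gripper_open(); move_l(list(p+RC[:,2]*.13),.15)
def push(y,x0=-.15,x1=-.0555,h=.05):
    """closed fingers, tips h-8 mm above the floor, down the lane"""
    zt=-RC[:,2]; a=ch([x0,y,h]); Q=best(a+[0,0,.1],zt,RC[:,0])
    close(); move_to(list(a+[0,0,.1]),Q); move_l(list(a),.15); f0=state()["ft_force"]
    for x in np.linspace(x0,x1,12)[1:]:
        move_l(list(ch([x,y,h])),.06); f=(state()["ft_force"]-f0)@RC[:,0]
        if f<-5: break
    print("push end x %.4f"%x,"f %.1f"%f); st()
    move_l(list(ch([x-.03,y,h])),.1); move_l(list(ch([x-.03,y,h])+[0,0,.12]),.2); gripper_open()
E
python3 - <<'E'
from h import *
c=np.array([.54,.02,.0135]);p=state()["ee_pos"]
move_l([c[0],c[1],.16],.15); move_l(list(c+[0,0,.015]),.12); move_l(list(c),.03);st()
gripper_open(); move_l([c[0],c[1],.22],.2)
pick([.492,.1425],[.84,-.54,0])
place(.026); st()
im=get_image("top");cv2.imwrite("pics/b2.png",cv2.resize(im["frame"][100:270,110:350],(720,510)))
E
```

```text
t9.2 pos [0.5399 0.02   0.0136] F [-1.6 -0.8  2.8] gap 0.0132
t14.4 pos [0.492  0.1425 0.087 ] F [ 0.6 -0.3 -0.2] gap 0.0442
t18.2 pos [ 0.5632 -0.1693  0.1215] F [ 0.8  0.  -2. ] gap 0.0439
t20.0 pos [ 0.5593 -0.1959  0.2477] F [0.8 0.  0.1] gap 0.0878
```

View pics/b2.png

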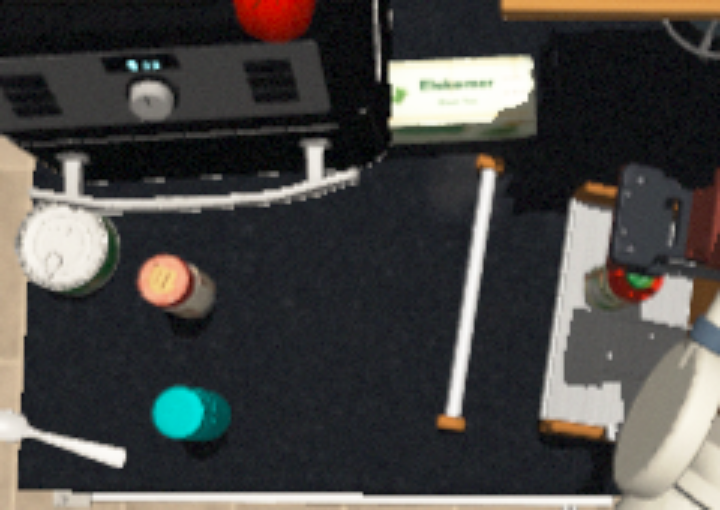

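The bar lies parallel at (488,165)–(450,425), and jar j2 stands in lane +26 at (630,285). I'll push it home and do the next jar.

```bash
sed -i 's/\[0,0,.13\]),.15)$/[0,0,.18]),.2)/; s/place(y,x=-.088)/place(y,x=-.088)/' h.py; grep -n "0,0,.18" h.py
python3 - <<'E'
from h import *
push(.026)
pick([.559,.2385],[0,1,0])
place(.078); push(.078)
move_to([.35,.15,.35],best([.35,.15,.35],[0,0,-1],[0,1,0]))
im=get_image("top");cv2.imwrite("pics/b3.png",cv2.resize(im["frame"][130:270,270:470],(800,560)))
W=cloud(im);P=W[130:265,270:375].reshape(-1,3);P=P[~np.isnan(P[:,0])];q=(P-OC)@RC
for y in(.026,.078):
    m=(abs(q[:,1]-y)<.026)&(abs(q[:,2]-.106)<.006)&(q[:,0]<-.003);print(y,m.sum(),q[m].mean(0).round(4),q[m].min(0).round(3),q[m].max(0).round(3))
E
```

```text
39:    move_l(list(p+[0,0,.18]),.2)
push end x -0.0555 f -14.3
t26.0 pos [ 0.5609 -0.1892  0.0782] F [ 1.5 13.7  4.9] gap 0.0010
t31.9 pos [0.559  0.2385 0.087 ] F [-1.2 -0.1  0.1] gap 0.0437
t36.1 pos [ 0.6147 -0.1764  0.1215] F [-0.  -0.4 -0.7] gap 0.0441
push end x -0.0555 f -14.4
t43.8 pos [ 0.6125 -0.1962  0.0782] F [ 1.6 13.3  2.7] gap 0.0009
0.026 223 [-0.0325  0.025   0.1057] [-0.054  0.003  0.1  ] [-0.003  0.046  0.111]
0.078 223 [-0.0324  0.0764  0.1057] [-0.053  0.056  0.1  ] [-0.01   0.098  0.111]
```

View pics/b3.png

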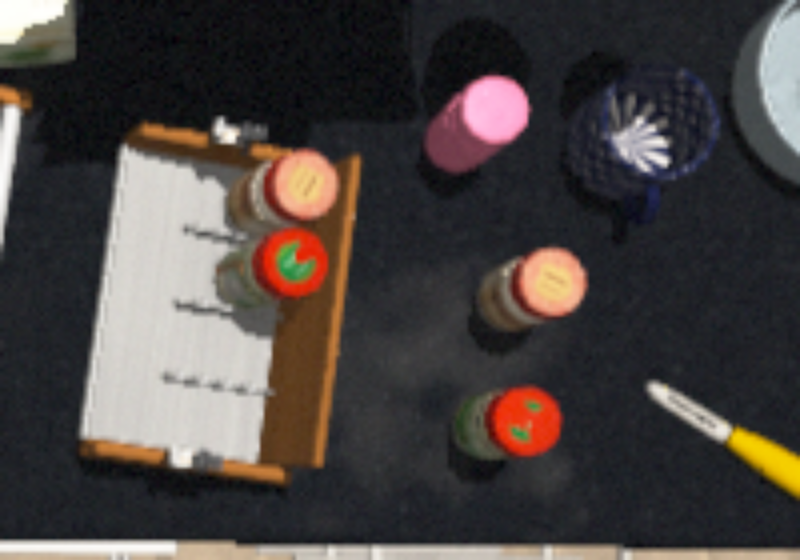

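Run:
```python
from h import *
for p in([.5609,-.1892,.0782],[.6125,-.1962,.0782]): print(((np.array(p)-OC)@RC).round(4))
for n in("top","scene"):
    im=get_image(n);W=cloud(im);P=W.reshape(-1,3);P=P[~np.isnan(P[:,0])];q=(P-OC)@RC
    for y in(.026,.078):
        m=(abs(q[:,1]-y)<.02)&(abs(q[:,2]-.106)<.012)&(q[:,0]<-.014)&(q[:,0]>-.05)
        A=np.c_[q[m][:,:2]-[-.03,y],np.ones(m.sum())]
        c=np.linalg.lstsq(A,q[m][:,2],rcond=None)[0];print(n,"cap plane tilt",y,m.sum(),c.round(3))
        for lo,hi in((.004,.02),(.02,.04),(.04,.06),(.06,.08),(.086,.1)):
            m=(abs(q[:,1]-y)<.02)&(q[:,2]>lo)&(q[:,2]<hi)&(q[:,0]<-.005)&(q[:,0]>-.09)
            if m.sum()>3:print("   z",lo,hi,m.sum(),"front x",np.percentile(q[m][:,0],[3,10,50]).round(4))
    m=(abs(q[:,1]+.05)<.04)&(q[:,2]>.03)&(q[:,2]<.1)&(abs(q[:,0])<.03)
    if m.sum()>20: print(n,"stop",np.polyfit(q[m][:,2],q[m][:,0],1))
    m=(abs(q[:,1]+.05)<.04)&(q[:,0]>-.12)&(q[:,0]<-.01)&(abs(q[:,2])<.006)
    if m.sum()>20: print(n,"floor",np.polyfit(q[m][:,0],q[m][:,2],1))
    if n=="scene": cv2.imwrite("pics/s1.png",cv2.resize(im["frame"][160:250,250:370],(800,600),interpolation=cv2.INTER_CUBIC))
```

```text
[-0.0594  0.0264  0.0502]
[-0.0595  0.0785  0.0501]
top cap plane tilt 0.026 202 [0.062 0.009 0.105]
   z 0.004 0.02 25 front x [-0.0735 -0.0554 -0.052 ]
   z 0.02 0.04 31 front x [-0.0546 -0.0542 -0.0519]
   z 0.04 0.06 33 front x [-0.0549 -0.054  -0.0512]
   z 0.06 0.08 37 front x [-0.0545 -0.0538 -0.0515]
   z 0.086 0.1 32 front x [-0.0545 -0.0539 -0.0511]
top cap plane tilt 0.078 198 [0.046 0.035 0.106]
   z 0.004 0.02 23 front x [-0.0848 -0.0775 -0.0526]
   z 0.02 0.04 32 front x [-0.0551 -0.0539 -0.051 ]
   z 0.04 0.06 30 front x [-0.0545 -0.0543 -0.0523]
   z 0.06 0.08 43 front x [-0.054  -0.0536 -0.0508]
   z 0.086 0.1 31 front x [-0.0536 -0.0533 -0.051 ]
top stop [ 0.00012077 -0.00137919]
top floor [ 0.0004555  -0.00034982]
scene cap plane tilt 0.026 38 [0.067 0.041 0.101]
   z 0.004 0.02 47 front x [-0.0612 -0.0595 -0.0521]
   z 0.02 0.04 67 front x [-0.0578 -0.0566 -0.0508]
   z 0.04 0.06 61 front x [-0.0605 -0.0573 -0.0515]
   z 0.06 0.08 65 front x [-0.0581 -0.057  -0.0512]
   z 0.086 0.1 53 front x [-0.0598 -0.0573 -0.0513]
scene cap plane tilt 0.078 32 [0.084 0.014 0.101]
   z 0.004 0.02 39 front x [-0.0607 -0.0585 -0.0532]
   z 0.02 0.04 56 front x [-0.0589 -0.0566 -0.0518]
   z 0.04 0.06 56 front x [-0.0585 -0.0571 -0.0522]
   z 0.06 0.08 61 front x [-0.0577 -0.055  -0.051 ]
   z 0.086 0.1 43 front x [-0.0576 -0.0566 -0.0501]
scene stop [ 0.00037641 -0.00299178]
scene floor [ 0.03050808 -0.00074027]
```

View pics/s1.png

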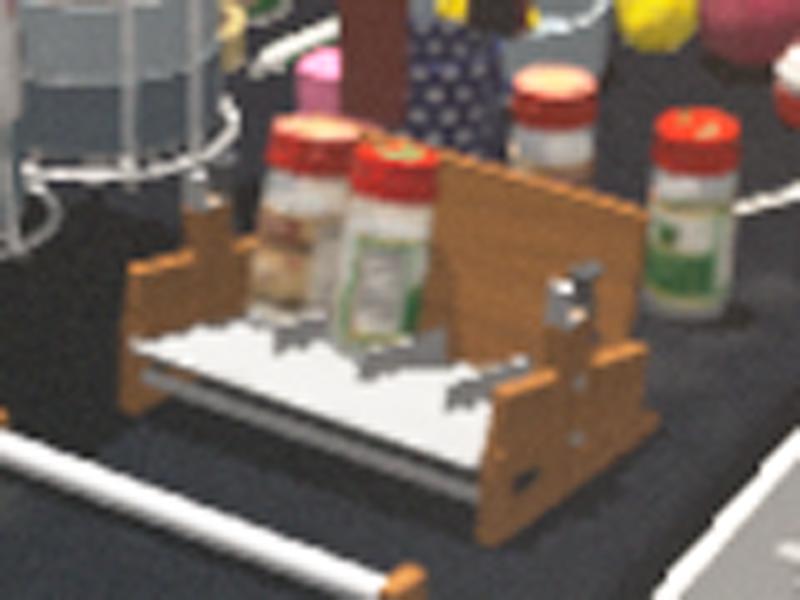

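The scene view shows both jars flush on the floor (caps at (315,130) and (395,170)), but 8–9 mm short of the stop. Either they rebounded or they were dragged back. I'll push again with smaller increments and watch it.

```bash
cat >> h.py <<'E'
def front(y,n="scene"):
    im=get_image(n);W=cloud(im);P=W.reshape(-1,3);P=P[~np.isnan(P[:,0])];q=(P-OC)@RC
    f=im["frame"].reshape(-1,3)[~np.isnan(W.reshape(-1,3)[:,0])].astype(int)
    m=(abs(q[:,1]-y)<.022)&(q[:,2]>.085)&(q[:,2]<.112)&(q[:,0]<.005)&(q[:,0]>-.09)&(f[:,2]>f[:,0]+60)
    return m.sum(),q[m].mean(0).round(4) if m.any() else None
E
python3 - <<'E'
from h import *
y=.026;h=.05
print(front(y),front(y,"top"))
a=ch([-.085,y,h]);Q=best(a+[0,0,.1],-RC[:,2],RC[:,0])
close();move_to(list(a+[0,0,.1]),Q);move_l(list(a),.15);f0=state()["ft_force"]
for x in np.arange(-.078,-.045,.003):
    move_l(list(ch([x,y,h])),.02);s=state();f=(s["ft_force"]-f0)@RC
    print(round(x,3),((s["ee_pos"]-OC)@RC).round(4),f.round(1))
    if f[0]<-4: break
print("pressed",front(y))
im=get_image("scene");cv2.imwrite("pics/s2.png",cv2.resize(im["frame"][130:250,250:410],(800,600),interpolation=cv2.INTER_CUBIC))
move_l(list(ch([x-.008,y,h])),.01);print("back 8",front(y))
move_l(list(ch([x-.03,y,h])),.03);print("back 30",front(y))
E
```

```text
(np.int64(109), array([-0.0363,  0.0187,  0.0955])) (np.int64(277), array([-0.026 ,  0.0255,  0.1026]))
-0.078 [-0.0778  0.026   0.0501] [-0.2  0.8  0.6]
-0.075 [-0.0749  0.0259  0.0499] [0.2 0.4 0.8]
-0.072 [-0.0719  0.026   0.0499] [-0.1  0.9  1. ]
-0.069 [-0.0688  0.026   0.05  ] [-0.7  1.4  0.9]
-0.066 [-0.0659  0.026   0.05  ] [-0.2  0.   1.1]
-0.063 [-0.0629  0.026   0.0499] [-0.2  1.2 -0.2]
-0.06 [-0.0599  0.026   0.05  ] [-0.8  1.2  0.3]
-0.057 [-0.0594  0.0263  0.0502] [-10.1   1.3   1.3]
pressed (np.int64(56), array([-0.0325,  0.0105,  0.0948]))
back 8 (np.int64(59), array([-0.0325,  0.0113,  0.0951]))
back 30 (np.int64(88), array([-0.0378,  0.0144,  0.0953]))
```

View pics/s2.png

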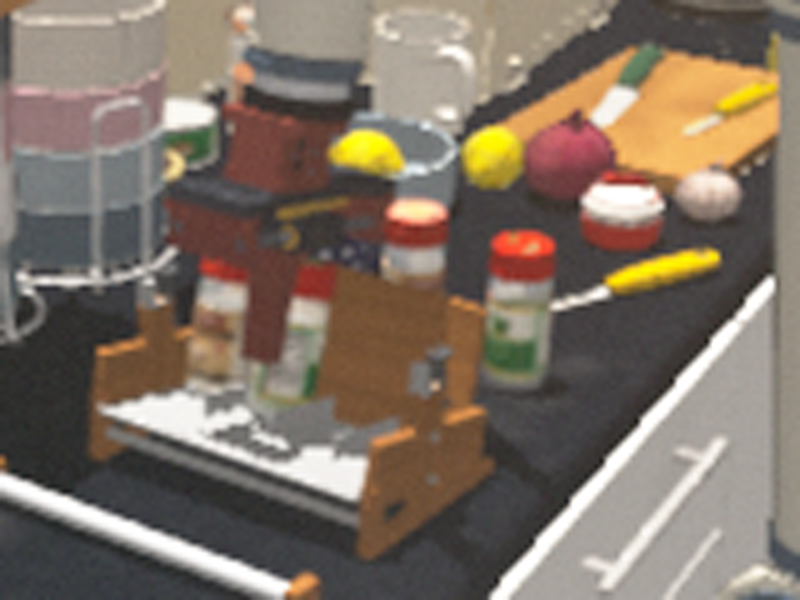

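Run:
```python
from h import *
p=state()["ee_pos"]; move_l(list(p+[0,0,.12]),.2); gripper_open()
move_to([.35,.15,.35],best([.35,.15,.35],[0,0,-1],[0,1,0]))
im=get_image("top");W=cloud(im)
K=im["camera_matrix"];V=im["view"]
def proj(p):
    c=(V@np.r_[p,1])[:3]; return np.array([K[0,0]*c[0]/-c[2]+K[0,2],-K[1,1]*c[1]/-c[2]+K[1,2]])
f=cv2.resize(im["frame"][130:270,280:380],(800,1120)[::1],interpolation=cv2.INTER_CUBIC)
t=np.linspace(0,2*np.pi,60)
def dr(pts,col): cv2.polylines(f,[np.int32([(proj(p)-[280,130]+.5)*8 for p in pts])],False,col,1)
for y in(.026,.078):
    for cx,col in((-.0225,(255,0,0)),(-.0325,(255,0,255))):
        dr([ch([cx+.0225*np.cos(a),y+.0225*np.sin(a),.106]) for a in t],col)
dr([ch([0,-.1,.104]),ch([0,.1,.104])],(0,255,0));dr([ch([0,-.1,0]),ch([0,.1,0])],(0,255,0));dr([ch([-.126,-.1,0]),ch([-.126,.1,0])],(0,255,0))
cv2.imwrite("pics/t4.png",f[:900:,:800][100:700])
P=W[130:265,270:375].reshape(-1,3);P=P[~np.isnan(P[:,0])];q=(P-OC)@RC
for y in(.026,.078):
    m=(abs(q[:,1]-y)<.012)&(abs(q[:,2]-.105)<.008)&(q[:,0]<.02)&(q[:,0]>-.07)
    h,e=np.histogram(q[m][:,0],np.arange(-.07,.021,.004));print(y,dict(zip((e[:-1]*1e3+2).round().astype(int).tolist(),h.tolist())))
```

```text
0.026 {-68: 0, -64: 0, -60: 0, -56: 1, -52: 19, -48: 14, -44: 13, -40: 15, -36: 12, -32: 13, -28: 15, -24: 15, -20: 13, -16: 15, -12: 8, -8: 1, -4: 0, 0: 15, 4: 12, 8: 2, 12: 0, 16: 0}
0.078 {-68: 0, -64: 0, -60: 0, -56: 0, -52: 14, -48: 14, -44: 15, -40: 12, -36: 14, -32: 15, -28: 13, -24: 13, -20: 11, -16: 14, -12: 9, -8: 1, -4: 3, 0: 17, 4: 10, 8: 1, 12: 0, 16: 0}
```

View pics/t4.png

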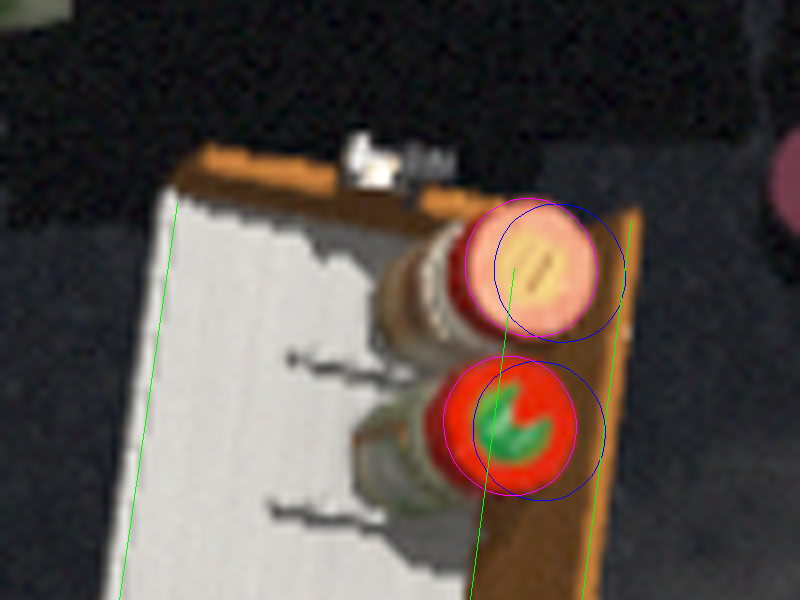

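The overlay is clear: the magenta circles (10 mm short of the stop) fit the caps at (530,268) and (510,425), so the jars are short. Something on the gripper other than the fingers probably met the stop. I'll push with the gripper turned 90° and higher.

```bash
python3 - <<'E'
s=open('h.py').read()
i=s.index("def push");j=s.index("def front")
s=s[:i]+'''def push(y,x0=-.12,h=.072,xe=-.038,ydir=1,lim=4):
    """closed fingers (closing line across the lanes) down the lane until resisted"""
    a=ch([x0,y,h]);Q=best(a+[0,0,.1],-RC[:,2],RC[:,ydir])
    close();move_to(list(a+[0,0,.1]),Q);move_l(list(a),.15);f0=state()["ft_force"];L=[]
    xs=np.r_[x0+.01:-.068:.01,-.068:xe:.003]
    for x in xs:
        move_l(list(ch([x,y,h])),.04 if x<-.07 else .02);s=state();f=(s["ft_force"]-f0)@RC
        L.append((round(x,3),f.round(1).tolist()))
        if f[0]<-lim: break
    print(L[-4:],"at",((s["ee_pos"]-OC)@RC).round(4))
    move_l(list(ch([x-.03,y,h])),.06);move_l(list(ch([x-.03,y,h])+[0,0,.1]),.2);gripper_open()
def caps():
    """centre of the cap tops in the chute frame, arm out of the way"""
    W=cloud(get_image("top"));P=W[130:265,270:375].reshape(-1,3);P=P[~np.isnan(P[:,0])];q=(P-OC)@RC
    for y in(-.078,-.026,.026,.078):
        m=(abs(q[:,1]-y)<.026)&(abs(q[:,2]-.106)<.006)&(q[:,0]<.0)&(q[:,0]>-.07)
        b=(abs(q[:,1]-y)<.01)&(abs(q[:,2]-.106)<.006)&(q[:,0]<-.0)&(q[:,0]>-.07)
        if m.sum()>50: print("lane",y,"n",m.sum(),"front %.4f"%np.percentile(q[b][:,0],3),"y %.4f"%q[m][:,1].mean(),"z %.4f"%np.median(q[m][:,2]))
'''+s[j:]
open('h.py','w').write(s)
E
python3 - <<'E'
from h import *
push(.026)
move_to([.35,.15,.35],best([.35,.15,.35],[0,0,-1],[0,1,0]))
caps();st()
E
```

```text
[(np.float64(-0.062), [1.0, 0.1, -0.4]), (np.float64(-0.059), [-0.3, -0.2, -0.4]), (np.float64(-0.056), [-3.8, -0.8, 0.8]), (np.float64(-0.053), [-11.9, -1.1, 0.9])] at [-0.0564  0.0263  0.0722]
lane 0.026 n 243 front -0.0457 y 0.0256 z 0.1057
lane 0.078 n 242 front -0.0521 y 0.0767 z 0.1057
t72.3 pos [0.3505 0.1496 0.3493] F [ 1.1 -0.3 -0.2] gap 0.0884
```

Lane +26 is now home (cap front at −45.7 mm, expected −45 to −46). I'll do lane +78 the same way, then the other two jars.

Run:
```python
from h import *
push(.078,x0=-.09)
pick([.5456,-.398],[0,1,0]); place(-.026); push(-.026,x0=-.13)
pick([.4552,-.3795],[0,1,0]); place(-.078); push(-.078,x0=-.13)
move_to([.35,.15,.35],best([.35,.15,.35],[0,0,-1],[0,1,0]))
caps();st()
im=get_image("top");cv2.imwrite("pics/t5.png",cv2.resize(im["frame"][130:270,200:440],(800,467)))
import pickle;pickle.dump(im,open("t5.pkl","wb"))
```

```text
[(np.float64(-0.065), [-0.8, -0.5, -0.2]), (np.float64(-0.062), [-0.8, -1.2, -0.4]), (np.float64(-0.059), [-0.3, -2.0, -0.6]), (np.float64(-0.056), [-4.7, -1.2, -0.1])] at [-0.0566  0.078   0.0719]
t84.2 pos [ 0.5456 -0.398   0.087 ] F [-0.3  0.1 -0.2] gap 0.0438
t87.7 pos [ 0.5117 -0.1621  0.1216] F [-0.7 -1.3 -1.1] gap 0.0439
[(np.float64(-0.062), [-0.5, 1.3, -1.1]), (np.float64(-0.059), [0.1, -0.0, -0.8]), (np.float64(-0.056), [-3.2, 0.0, -2.1]), (np.float64(-0.053), [-14.3, -0.5, -0.8])] at [-0.0563 -0.0259  0.0719]
t102.8 pos [ 0.4552 -0.3795  0.087 ] F [0.4 0.3 0.1] gap 0.0441
t106.3 pos [ 0.4602 -0.155   0.1216] F [ 1.5 -0.4 -1.8] gap 0.0437
[(np.float64(-0.062), [-1.3, 0.0, -1.1]), (np.float64(-0.059), [-0.2, -0.2, -0.3]), (np.float64(-0.056), [-3.5, -0.4, -0.4]), (np.float64(-0.053), [-13.4, 1.0, 2.2])] at [-0.0562 -0.0778  0.0721]
lane -0.078 n 247 front -0.0462 y -0.0773 z 0.1059
lane -0.026 n 243 front -0.0451 y -0.0265 z 0.1058
lane 0.026 n 244 front -0.0450 y 0.0255 z 0.1056
lane 0.078 n 232 front -0.0450 y 0.0762 z 0.1058
t119.8 pos [0.3504 0.1494 0.3491] F [ 1.   0.6 -0.7] gap 0.0877
```

View pics/t5.png

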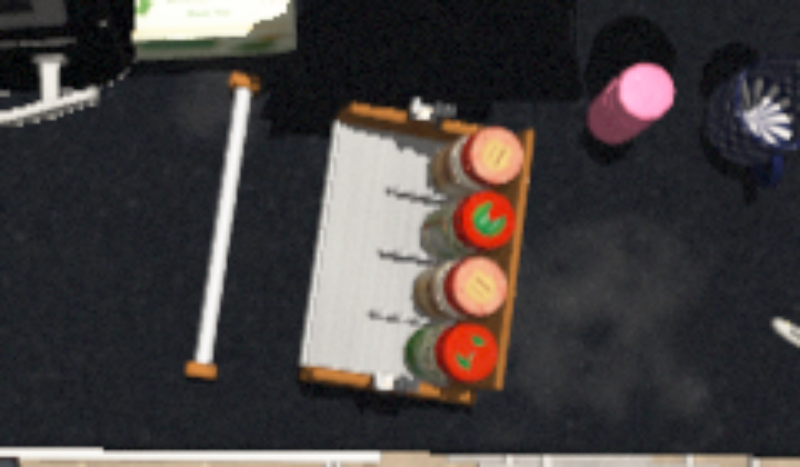

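All four jars are home (cap fronts −45 to −46 mm). The bar may have shifted, so I'll fit its pose again. Reseating with the gripper vertical would drive the opening fingers into the jars. I'll bring the bar in with the tool tilted forward so the rear finger opens above the caps, after checking IK and clearance for that.

```bash
cat >> h.py <<'E'
def barfit(im,z0,z1,a,b):
    """rod centre and direction from the cloud near the line through world points a,b (xy)"""
    P=cloud(im).reshape(-1,3);P=P[~np.isnan(P[:,0])]
    c=(np.array(a)+b)/2;d=np.array(a)-b;d/=np.linalg.norm(d)
    for k in range(3):
        n=np.array([d[1],-d[0]]);X=(P[:,:2]-c)@n;Y=(P[:,:2]-c)@d;Z=P[:,2]
        m=(abs(X)<.010)&(abs(Y)<.1)&(Z>z0)&(Z<z1);k_=np.polyfit(Y[m],X[m],1);c=c+n*k_[1];d=d+n*k_[0];d/=np.linalg.norm(d)
    n=np.array([d[1],-d[0]]);X=(P[:,:2]-c)@n;Y=(P[:,:2]-c)@d
    e=Y[(abs(X)<.016)&(Z>z0)&(Z<z1+.006)&(abs(Y)<.15)];lo,hi=e.min(),e.max()
    print("bar n",m.sum(),"extent",lo.round(4),hi.round(4)); return c+d*(lo+hi)/2,d
def tilt(th,s,):
    t=np.radians(th);rx,rz=RR[:,0],RR[:,2]
    return list(quat(np.sin(t)*rx-np.cos(t)*rz,s*(np.cos(t)*rx+np.sin(t)*rz)))
E
python3 - <<'E'
from h import *
import pickle
im=pickle.load(open("t5.pkl","rb"))
a=px2w(im,272.9,154,.026)[:2];b=px2w(im,260.3,241,.026)[:2];print(a,b)
c,d=barfit(im,.012,.03,a,b);print("c",c,"d",d,"angle",np.degrees(np.arctan2(d[1],d[0])), "rack", np.degrees(np.arctan2(_d[1],_d[0])) if '_d' in globals() else -7.9)
n=np.array([d[1],-d[0],0])
for s in(1,-1):
    q0=quat([0,0,-1],s*n); j=inverse_kinematics([c[0],c[1],.0135],list(q0)); print(s,"pick",None if j is None else np.round(j,2))
    for th in(40,50,55,60):
        print("  ",th,[None if (k:=inverse_kinematics(list(rk([0,0,z])),tilt(th,s))) is None else np.round(k,2).tolist() for z in(.16,.098)])
E
```

```text
[ 0.68605947 -0.04323626] [ 0.43847437 -0.01101008]
bar n 340 extent -0.13 0.1499
c [ 0.57209547 -0.02877487] d [ 0.99113338 -0.13287068] angle -7.635509742463389 rack -7.9
1 pick [-0.11  0.09  1.62 -0.    1.43  1.59]
   40 [[0.01, 0.03, 1.56, -0.69, 1.65, 1.7], [0.01, 0.07, 1.63, -0.69, 1.57, 1.77]]
   50 [[0.08, 0.08, 1.58, -0.85, 1.68, 1.79], [0.08, 0.13, 1.64, -0.84, 1.6, 1.87]]
   55 [[0.12, 0.11, 1.59, -0.93, 1.7, 1.83], [0.12, 0.17, 1.64, -0.92, 1.63, 1.92]]
   60 [[0.14, 0.15, 1.6, -1.0, 1.72, 1.87], [0.14, 0.22, 1.64, -0.99, 1.66, 1.96]]
-1 pick [-0.11  0.09  1.62 -0.    1.43 -1.55]
   40 [[0.01, 0.03, 1.56, -0.69, 1.65, -1.44], [0.01, 0.07, 1.63, -0.69, 1.57, -1.37]]
   50 [[0.08, 0.08, 1.58, -0.85, 1.68, -1.35], [0.08, 0.13, 1.64, -0.84, 1.6, -1.27]]
   55 [[0.12, 0.11, 1.59, -0.93, 1.7, -1.31], [0.12, 0.17, 1.64, -0.92, 1.63, -1.22]]
   60 [[0.14, 0.15, 1.6, -1.0, 1.72, -1.27], [0.14, 0.22, 1.64, -0.99, 1.66, -1.18]]
```

The bar has been knocked about 5 cm, as the task warned. Its centre is now (0.562,−0.027), and its blocks are 250 mm apart, which checks out. I'll pick it up, tilt and approach above the clips.

Run:
```python
from h import *
im=get_image("top");a=px2w(im,272.9,154,.026)[:2];b=px2w(im,260.3,241,.026)[:2]
c,d=barfit(im,.012,.03,a,b)
m=(a+b)/2; c=c+d*((m-c)@d); print("bar centre",c.round(4),d.round(4))
n=np.array([d[1],-d[0],0]);s=-1
q0=list(quat([0,0,-1],s*n))
move_to([c[0],c[1],.15],q0);move_l([c[0],c[1],.0135],.08);close();st()
dz=state()["ee_pos"][2]-.013
move_l([c[0],c[1],.2],.15)
Q=tilt(55,s);zt=R.from_quat(np.r_[Q[1:],Q[0]]).as_matrix()[:,2]
off=-dz*zt;np.save("off.npy",off);print("off",off)
move_to(list(rk([-.03,0,.2])+off),Q);move_l(list(rk([0,0,.15])+off),.1);move_l(list(rk([0,0,.128])+off),.05);st()
print("tcp rack",((state()["ee_pos"]-off-np.r_[C,0])@RR).round(4))
im=get_image("scene");cv2.imwrite("pics/s6.png",cv2.resize(im["frame"][130:250,250:410],(800,600),interpolation=cv2.INTER_CUBIC))
```

```text
bar n 339 extent -0.13 0.1496
bar centre [ 0.5622 -0.0274] [ 0.9909 -0.1346]
t124.2 pos [ 0.5622 -0.0274  0.0135] F [-1.4 -0.5  0.3] gap 0.0134
off [5.44551295e-05 3.92426598e-04 2.77412997e-04]
t127.8 pos [ 0.5361 -0.1759  0.1281] F [ 0.6  0.  -1.7] gap 0.0131
tcp rack [-0.000e+00 -1.000e-04  1.278e-01]
```

View pics/s6.png

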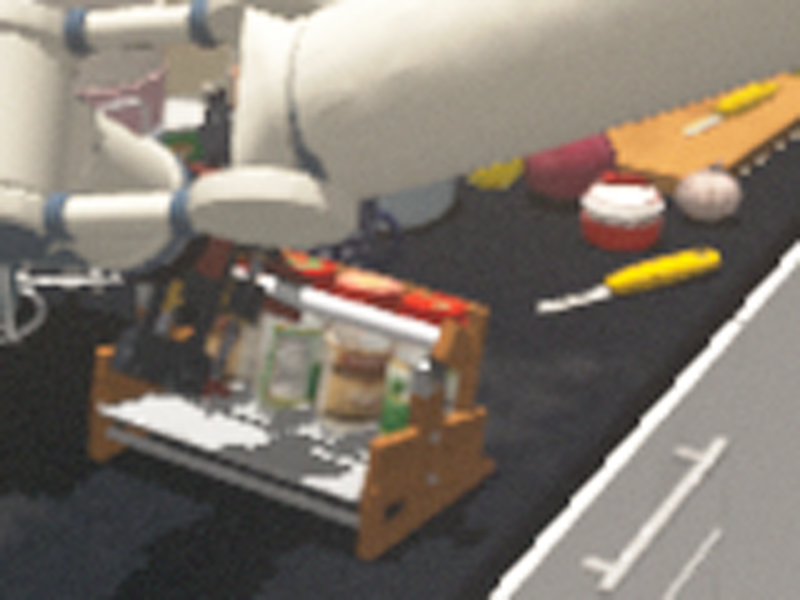

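The bar is held level above the clips, with its right block at (455,345) over the post and the jars behind it. I'll press down in steps.

Run:
```python
from h import *
off=np.load("off.npy");f0=state()["ft_force"]
for z in np.arange(.125,.0935,-.003):
    move_l(list(rk([0,0,z])+off),.02);s=state();r=(s["ee_pos"]-off-np.r_[C,0])@RR
    f=(s["ft_force"]-f0)@RR
    print(round(z,4),r.round(4),f.round(1),"gap %.4f"%s["finger_gap"])
    if f[2]>28 or (r[2]<.1035 and f[2]>15): break
hold(.2);st()
im=get_image("scene");cv2.imwrite("pics/s7.png",cv2.resize(im["frame"][130:250,250:410],(800,600),interpolation=cv2.INTER_CUBIC))
```

```text
0.125 [ 0.    -0.     0.125] [ 0.8 -0.3  0.6] gap 0.0133
0.122 [ 0.000e+00 -1.000e-04  1.218e-01] [ 0.2 -1.4 -1.8] gap 0.0130
0.119 [-2.00e-04  1.00e-04  1.19e-01] [-1.  -0.8 -0.2] gap 0.0132
0.116 [-0.0003  0.0004  0.1163] [-2.9 -0.   3.3] gap 0.0133
0.113 [ 1.000e-04 -0.000e+00  1.127e-01] [-1.3 -0.1  2.4] gap 0.0133
0.11 [ 1.00e-04 -4.00e-04  1.09e-01] [ 0.5 -0.1 -1.1] gap 0.0131
0.107 [ 1.000e-04 -4.000e-04  1.061e-01] [ 1.3 -0.2 -2.7] gap 0.0131
0.104 [ 1.000e-04 -2.000e-04  1.037e-01] [ 1.8 -0.7 -0.9] gap 0.0131
0.101 [0.0002 0.0002 0.102 ] [ 1.1 -2.5  3.8] gap 0.0133
0.098 [0.0002 0.0003 0.1018] [-2.3 -6.9 15.1] gap 0.0131
t131.0 pos [ 0.5364 -0.1761  0.1021] F [-5.6  4.2 14. ] gap 0.0132
```

View pics/s7.png

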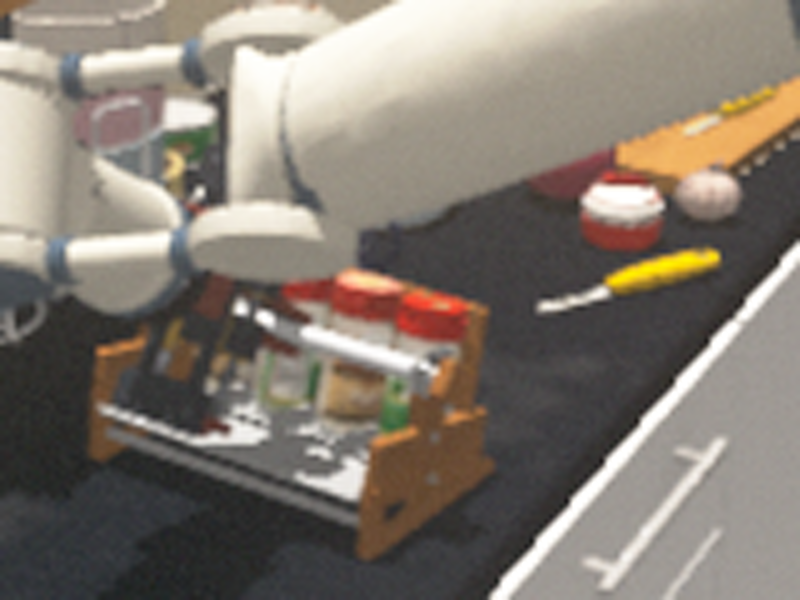

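The bar went past the jaws (resistance at 116–113 mm, then a snap) and bottomed hard at z = 0.102. I'll release, back out along the tool axis and check.

Run:
```python
from h import *
off=np.load("off.npy")
move_l(list(rk([0,0,.102])+off),.02);st()
gripper_open();st()
s=state();zt=R.from_quat(np.r_[s["ee_rot"][1:],s["ee_rot"][0]]).as_matrix()[:,2]
p=s["ee_pos"]; move_l(list(p-zt*.09),.08);move_l(list(p-zt*.09+[0,0,.12]),.15)
move_to([.35,.15,.35],best([.35,.15,.35],[0,0,-1],[0,1,0]));hold(.3);st()
caps()
im=get_image("top")
a=rk([0,.13,0])[:2];b=rk([0,-.13,0])[:2]
c,d=barfit(im,.098,.116,a,b);print("bar in rack",((np.r_[c,0]-np.r_[C,0])@RR).round(4),"yaw",((np.r_[d,0])@RR).round(4))
P=cloud(im).reshape(-1,3);P=P[~np.isnan(P[:,0])];q=(P-np.r_[C,0])@RR
for y in(-.124,-.09,-.05,0,.05,.09,.124):
    m=(abs(q[:,0])<.006)&(abs(q[:,1]-y)<.008)&(q[:,2]>.08);print(y,m.sum(),np.percentile(q[m][:,2],[50,90]).round(4))
sc=get_image("scene")
cv2.imwrite("pics/f.png",np.vstack([cv2.resize(im["frame"][140:265,280:380],(400,500))[:300].repeat(1,0),np.zeros((0,400,3),np.uint8)]) if 0 else np.hstack([cv2.resize(im["frame"][140:265,280:380],(400,500)),cv2.resize(sc["frame"][160:260,270:350],(400,500))]))
```

```text
t131.4 pos [ 0.5362 -0.1761  0.1023] F [-0.  -1.8  1.2] gap 0.0128
t132.6 pos [ 0.5361 -0.1759  0.1023] F [ 0.9 -0.1 -0.7] gap 0.0873
t136.4 pos [0.3503 0.1499 0.3493] F [-0.5 -0.7 -0.1] gap 0.0876
lane -0.078 n 246 front -0.0462 y -0.0774 z 0.1058
lane -0.026 n 245 front -0.0450 y -0.0268 z 0.1056
lane 0.026 n 242 front -0.0444 y 0.0256 z 0.1056
lane 0.078 n 241 front -0.0455 y 0.0763 z 0.1055
bar n 410 extent -0.1299 0.1301
bar in rack [-0.0008  0.0001  0.    ] yaw [-0.0023  1.      0.    ]
-0.124 26 [0.1157 0.1196]
-0.09 29 [0.109  0.1114]
-0.05 28 [0.1084 0.1115]
0 27 [0.1093 0.1127]
0.05 26 [0.1086 0.1104]
0.09 27 [0.1083 0.1121]
0.124 26 [0.1155 0.1208]
```

View pics/f.png

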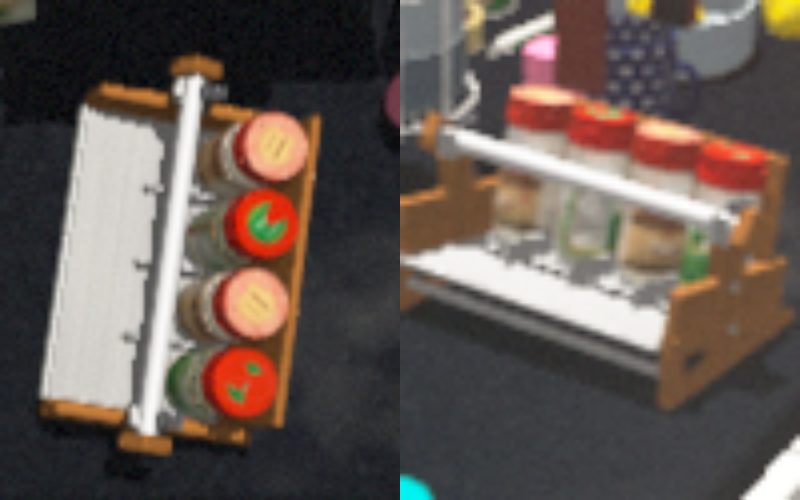

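The bar is level, its top at the same height as when it was first seated (109–111 mm), and runs from (195,70) to (145,440). All four jars stand against the stop, and nothing is being touched. I'll hand the job in.

```bash
python3 -c "
from bench import *
job_done();print(state()['time'])"
```

```text
the job is handed in; nothing more can be done
the job is handed in; nothing more can be done
```

I handed the job in at about 137 s of the 210 s. The bar came out of its clips and was laid aside, all four red-capped jars went into the rack one to a lane, and the bar was pressed back into both clips in front of them. The pink and turquoise look-alikes, the mug and the tin were never handled.

**Last checks before handing in**
- **Jars:** all four cap fronts measured −44 to −46 mm along the chute, against about −45 mm for a jar touching the stop. They were in line with their lanes and their tops were at the right height.
- **Bar:** it sat 0.8 mm fore-aft and 0.1 mm sideways from centre, with 0.002 rad of yaw. It was level at its original height, and it bottomed firmly at 102 mm under 15 N. I judged the jaws closed from that snap and the bar's height; I did not read the joints directly.
- **Gripper:** it was clear of everything.

**What did not go as planned**
- **First pushes:** these stopped 9–10 mm short of the stop, probably because a wide part of the gripper met it. I pushed the first jar again that way, then both jars with the gripper turned 90° and held higher, and used that for the rest.
- **Bar on the worktop:** it was knocked about 5 cm while lying there, so I located it again before picking it up.
- **Bystanders:** I saw no disturbance of the mug or tin in the pictures, but I did not measure their positions again at the end.

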